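# Load a paint tub into the studio carousel

### The arm

A 6-joint arm with a two-finger parallel gripper is mounted at the origin on the work surface. World frame = base frame: x ahead of the robot, y to its left, z up, the work surface at z = 0. Lengths are in m, angles in rad, forces in N, time in s.
With the tool pointing down it reaches from about 0.25 to 0.8 m from the base axis. Payload 8.5 kg.
Tool frame: the origin (TCP) lies midway between the tips of the shut fingers; the grasp point (between the pads) lies 19 mm behind it; z points along the fingers, y is the direction in which the jaws open and shut (so a half turn about z gives the same grasp; the last joint's range is limited). The gripper opens to 85 mm and grips with 20 to 120 N. Pads are 22 mm wide; open, the fingers measure 114 mm over their backs; the gripper's body (76 mm by 85 mm) begins 54 mm behind the grasp point. The pads swing forward as they close: fully open they stand 13 mm farther back than shut.
Start: joints at [-1.317, 0.238, -0.013, 1.319, 0, 1.571], TCP at [0.132, -0.508, 0.231] pointing down, gripper open.
Joint ranges: [-2.66, 2.66], [-1.03, 1.9], [-1.14, 1.46], [-1.82, 2.27], [-1.45, 1.34], [-3.14, 3.14]. Speed limits (rad/s): [2.22, 2.22, 2.79, 3.14, 3.14, 3.14].

### API

Orientations are given as a unit quaternion [w, x, y, z].
In Python, from bench import * gives the robot as it stands.
- The arm moves only by the tool send_rows, never from a script. Its argument "rows" is a list of rows, each an object of numbers: "x", "y", "z": the shift along the tool's x, y, z in m; "rx", "ry", "rz": the turn, a rotation vector about the tool's x, y, z in rad. In form: [{"x": .., "y": .., "z": .., "rx": .., "ry": .., "rz": ..}, ...]. A call has 1 to 5 rows; each row is the pose to reach, as a shift and turn from the pose commanded when the call began, along the tool's axes at that moment; what a row does not reach only later rows make up. A row lasts 1/10 s, in which the tool goes at most 50 mm and 8.59 degrees, less where a joint would pass 70% of its speed; a pose out of reach is approached as far as the arm can. A call with a gripper value outside its range is refused whole. "hand" is the opening, from 0 (shut) to 1 (fully open), set as the call begins (left out, the last holds). The fingers move at their own pace and stop on an object; "newtons" is the grip in N (left out, the last holds). Time passes only in rows, so rows that repeat a pose let the fingers close. It gives the time, the measured TCP pose, the force and the opening at its end, in the units of the state.
- get_obs(): the state, without advancing time (a new reading comes with each control period).
- capture(name): name is "scene" or "top"; returns the picture (480x640x3 uint8, blue, green, red); there is no depth.
- camera_model(name): a dict with "intrinsics" (3x3 intrinsics, pixels), "position" and "attitude" of the camera in the world. Camera axes: x right, y down, z forward; pixel columns grow to the right and rows downward; lengths in m; the calibration is good to about 2 mm. A picture is of the moment at which its call begins. camera_model takes no time and is no camera call.
- hand_in(): hands the job in, once; it reports no verdict.
The state is a dict: "time": time; "qpos": joint angles; "dq": joint speeds; "joint_torque": joint torques, N m; "tcp_pos": TCP position; "tcp_rot": TCP orientation; "wrist_force": force on the tool from outside, world axes, zero at the start; "moment": the same for the moment, N m; "grip_width": finger opening in m.
Only numpy, scipy, OpenCV 4.12 (cv2) and the standard library are available. Lean on these libraries where they do the work, as an engineer would, in place of code of your own. Each camera call takes 0.05 s, during which the arm holds its last target. There are 200 camera calls.

### The job

Turn the tub carousel by the wooden bar knob on its top until its wide empty bay squarely faces the gap in the wire guard. Then take the loose square paint tub, stand it on the loading tray in front of the gap and gently push it through into that bay until the bay's stiff sliding back plate reaches its stop, without ramming it. Leave the tub standing upright there, with the bay still facing the gap, and do not disturb the can, the tumbler or the painted panel.

Things in the scene. Friction and masses are not known exactly. Their poses are not given: they have to be found in the camera images.
- stand: Fixed plywood stand: disc of radius 130 mm with a loading tray on its -y side. Origin: centre of its underside, on the table and on the carousel's vertical axis; z up, -y points out through the gap. A wire guard (radius 127 mm, wires 5 mm thick at 42 and 68 mm above the table) surrounds the carousel, open only at the 67 mm wide gap on the -y side.
- gap (a point): Point in the middle of the gap in the guard, 118 mm out from the carousel's axis along the stand's -y, at tray top height (20 mm above the table). Axes as the stand's.
- tray (a point): Middle of the loading tray's top, 170 mm out from the axis along the stand's -y, 20 mm above the table. Axes as the stand's. The tray is 86 mm wide (x) and runs from 121 to 221 mm out; two side strips on it, 12 mm high and 8 mm thick, leave a 64 mm wide lane from 133 to 221 mm out.
- bay_mouth (a point): Mouth of the carousel's wide empty bay, 118 mm from the axis, 20 mm above the table (bay floor 19 mm); turns with the carousel and meets gap when the bay faces it. -y points outwards. Bay 58 mm wide between 4 mm plywood walls that reach 76 mm above the table. Three other bays hold fixed tubs like the loose one; the fifth is empty but only 34 mm wide.
- knob (a point): Grip point of the wooden bar knob, on the carousel's axis, 108 mm above the table. The bar is 16 mm thick (x), 60 mm long (y, along the wide bay's direction), from 80 to 125 mm above the table, on a hub of radius 30 mm. Axes turn with the carousel, which turns endlessly either way about +z against about 0.12 N m of friction and stays where left.
- plate (a joint): Steel back plate (50 x 40 mm) across the wide bay, its travel in m: 0 outermost, 0.016 at its rigid stop. It drags with 5 N or so, has no spring, stays where left. The stop's depth is set differently each time: its outer face there is 57 to 73 mm from the axis, so a tub fully home has its outer face 103 to 119 mm out. A steel hoop (radius 86 mm, 78 mm above the table) closes all bays from above.
- tub: Loose square plastic paint tub with a grey lid, 46 x 46 mm, 52 mm high, about 0.14 kg, standing on the table. Origin: centre of its underside; x and y square to its sides, z up.
- can: Bystander: closed drink can, 58 mm across, 125 mm high. Origin: centre of its underside.
- tumbler: Bystander: glass tumbler, 72 mm across the rim, 110 mm high. Origin: centre of its underside.
- panel: Bystander: small painted panel lying flat, 100 x 140 mm, 20 mm thick. Origin: centre of its underside.
Not all that is in view belongs to the job. What is meant by the tub is not pink or turquoise, and is the larger of those in its own colour.

How it is judged:
On the way, in this order (a step that is already met when the one before it is completed fails the run):
1. the wide empty bay squarely faces the gap in the guard (mouth within 6 mm of the gap's middle) and stays so (horizontal distance between bay_mouth and gap below 0.006 m), for 0.3 s.
2. the tub has pushed the back plate to within 2.5 mm of its stop (value of joint plate above 0.0135 m and contact force between tub and plate above 1 N), for 0.04 s.
At the end, for the whole second after the job is handed in: The wide bay faces the gap (its mouth within 10 mm of the gap's middle), its back plate is within 2.5 mm of its stop, and the tub stands upright (within 0.08 rad) and still on the bay's floor, inside the bay: its centre at least 18 mm inside the mouth and within 10 mm of the bay's middle line (horizontal distance between bay_mouth and gap below 0.01 m and value of joint plate above 0.0135 m and y of tub in the frame of bay_mouth above 0.018 m and x of tub in the frame of bay_mouth between -0.01 and 0.01 m and height (world z) of tub between 0.014 and 0.024 m and angle between tub's own z axis and vertical below 0.08 rad and linear speed of tub below 0.02 m/s); the robot touches nothing.
It fails at once if a bystander (can, tumbler, panel) is shifted by more than 20 mm (distance of any of can, tumbler, panel from where it was at the start of the episode above 0.02 m).
It fails at once if a bystander is tipped (angle between any of can, tumbler's own z axis and vertical above 0.4 rad).
It fails at once if the tub is rammed against the back plate with more than 35 N (contact force between tub and plate above 35 N).
It also fails if it takes over 72 s, if anything falls off the work surface, if the arm or the gripper's body presses on something with over 40 N, if the wrist force passes 120 N, or if a joint passes its speed limit or range.

## Working session

There is one attempt and no reset: what is moved stays moved. The work goes in short steps, Python scripts to look and compute and a tool call to move; the robot and the scene stay as the last step left them, time stands still between calls to the robot, and variables do not carry over. Pictures are saved under pics/ and viewed, about 8 in all and at most 12, crops included, and the job is handed in when it is done.

Besides the shell and the picture viewer there is one more tool, called after "Call:" as name([rows], argument=value, ...), one row to a line, values as JSON. send_rows: Moves the arm, as the interface text tells. Its arguments: {"type":"object","properties":{"rows":{"type":"array"},"hand":{"type":"number"},"newtons":{"type":"number"}},"required":["rows"]}

```bash
mkdir -p pics; ls; python3 - <<'E'
from bench import *
import cv2
for n in("scene","top"):
    cv2.imwrite(f"pics/{n}0.png",capture(n)); m=camera_model(n); print(n,m)
print(get_obs())
E
```

```text
pics
scene {'intrinsics': array([[444.4278471 ,   0.        , 322.97941427],
       [  0.        , 444.4278471 , 237.69507107],
       [  0.        ,   0.        ,   1.        ]]), 'position': array([ 0.83191237, -0.43305693,  0.59035009]), 'attitude': array([-0.32590002,  0.86735516,  0.35419668, -0.12660535])}
top {'intrinsics': array([[475.41975685,   0.        , 330.38902059],
       [  0.        , 475.41975685, 250.69371165],
       [  0.        ,   0.        ,   1.        ]]), 'position': array([ 0.44093   , -0.110241  ,  0.86920543]), 'attitude': array([-0.0476784 ,  0.70826396, -0.70348087,  0.03469292])}
{'time': 0.1, 'qpos': array([-1.31697104e+00,  2.38733930e-01, -1.41578103e-02,  1.31921427e+00,
       -4.25534589e-06,  1.57079329e+00]), 'dq': array([-0.00051485, -0.00202748,  0.00269058, -0.00152751,  0.0021172 ,
        0.00011069]), 'joint_torque': array([-8.96023103e-04, -5.39720356e+01,  3.46998847e+01,  1.34928621e-02,
       -2.76758260e-05, -1.00873677e-06]), 'tcp_pos': array([ 0.13173685, -0.507817  ,  0.23073975]), 'tcp_rot': array([-6.49306540e-04,  9.91956990e-01,  1.26573701e-01, -8.49944276e-05]), 'wrist_force': array([-0.31611518, -0.67058747, -0.13340302]), 'moment': array([0.00280849, 0.03798818, 0.00687146]), 'grip_width': 0.08555360546712461}
```

View pics/top0.png

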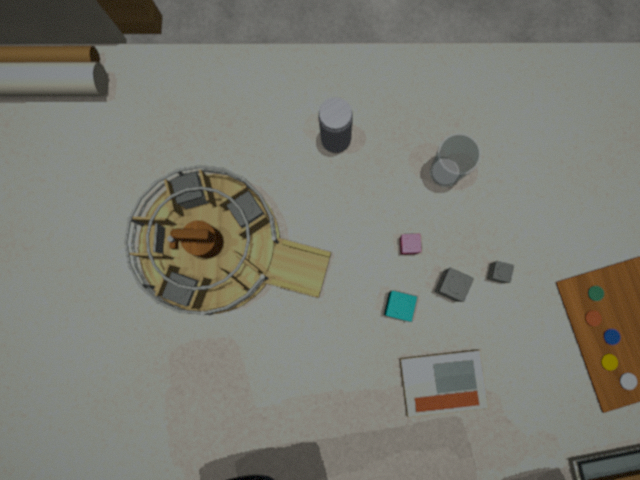

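View pics/scene0.png

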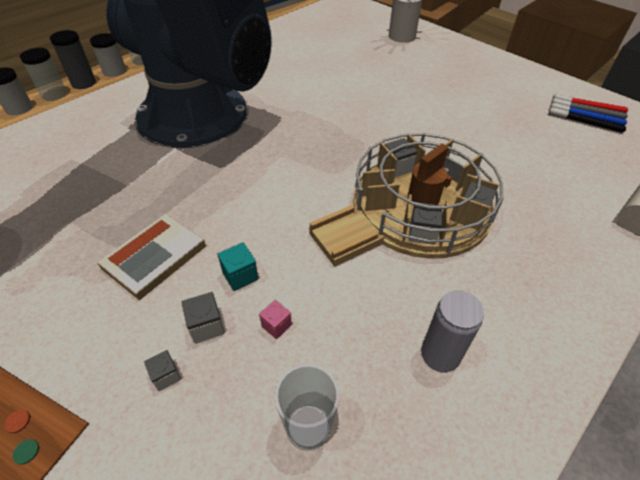

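The top view shows the carousel at about (200,240) with its tray at (300,268). Candidates for the tub are:
- Large grey at (455,284)
- Small grey at (501,271)
- Turquoise at (401,305), excluded by colour
- Pink at (410,243), excluded by colour

I choose the large grey one. Next I'll check it and the carousel close up.

```bash
cat > h.py <<'E'
from bench import *
import cv2, numpy as np
from scipy.spatial.transform import Rotation as R
def cam(n):
    m=camera_model(n); return m["intrinsics"],np.array(m["position"]),R.from_quat(m["attitude"],scalar_first=True).as_matrix()
def ray(n,u,v,z):
    K,p,A=cam(n); d=A@np.linalg.solve(K,[u,v,1]); return p+d*(z-p[2])/d[2]
def px(n,P):
    K,p,A=cam(n); q=K@(A.T@(np.asarray(P)-p)); return q[:2]/q[2]
E
python3 - <<'E'
from h import *
t=cv2.imread("pics/top0.png")
a=cv2.resize(t[155:325,115:345],None,fx=3.4,fy=3.4,interpolation=cv2.INTER_CUBIC)
cv2.imwrite("pics/c1.png",a)
b=t[220:330,380:530]; b=cv2.resize(b,None,fx=5,fy=5,interpolation=cv2.INTER_CUBIC)
cv2.imwrite("pics/c2.png",b)
for u,v,z in [(455,284,.05),(336,140,0),(445,172,0),(440,385,.02),(200,240,.02),(328,273,.02),(410,243,.03),(401,305,.04),(501,271,.03)]: print(u,v,ray("top",u,v,z).round(3))
E
```

```text
455 284 [ 0.481 -0.309  0.05 ]
336 140 [ 0.754 -0.103  0.   ]
445 172 [ 0.692 -0.307  0.   ]
440 385 [ 0.307 -0.286  0.02 ]
200 240 [0.558 0.142 0.02 ]
328 273 [ 0.5  -0.09  0.02]
410 243 [ 0.554 -0.236  0.03 ]
401 305 [ 0.444 -0.217  0.04 ]
501 271 [ 0.505 -0.395  0.03 ]
```

View pics/c1.png

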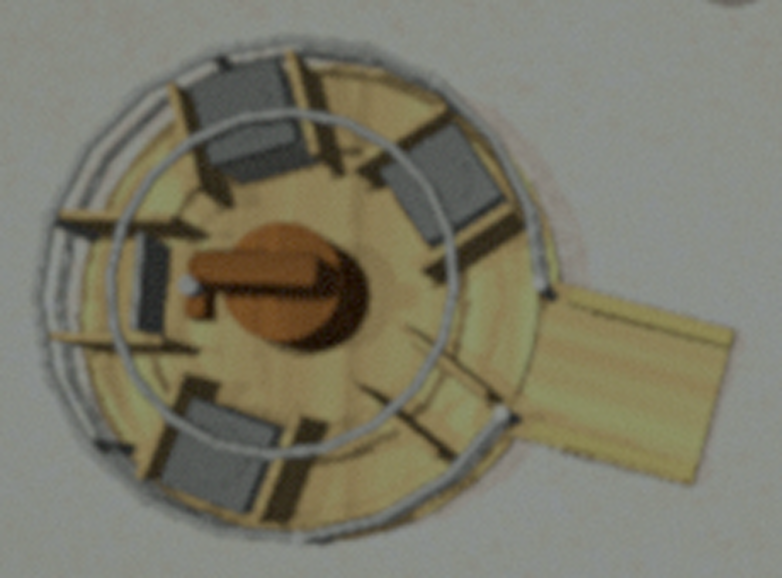

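View pics/c2.png

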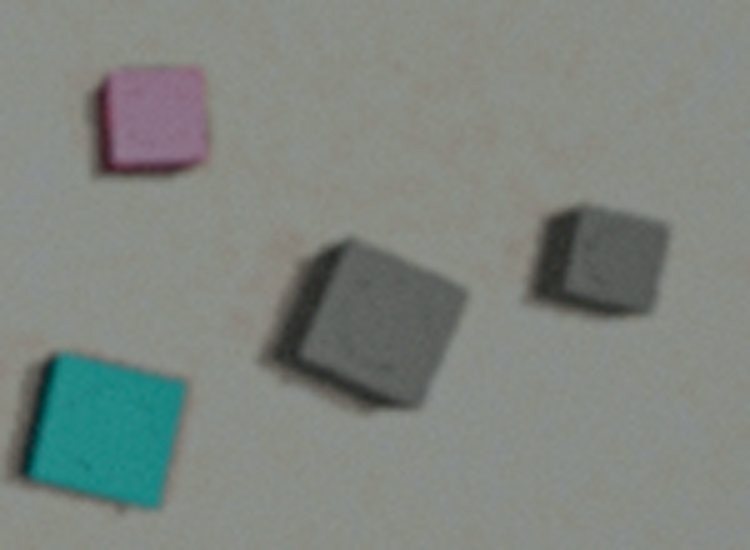

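The crops confirm the tub: the grey block at (455,284) is clearly the larger grey one. The wide bay with its steel plate faces image left, at about (160,238), nearly opposite the tray. Now I'll compute the poses.

```bash
python3 - <<'E'
from h import *
c1=lambda u,v,z: ray("top",115+(u+.5)/3.4-.5,155+(v+.5)/3.4-.5,z)[:2]
c2=lambda u,v,z: ray("top",380+(u+.5)/5-.5,220+(v+.5)/5-.5,z)[:2]
T=np.array([c2(*p,.052) for p in[(350,240),(468,290),(418,408),(303,355)]])
print("tub",T.mean(0).round(4),np.linalg.norm(T-np.roll(T,1,0),axis=1).round(4))
for i in range(4):
    d=T[(i+1)%4]-T[i]; print(np.degrees(np.arctan2(d[1],d[0]))%90)
H=np.array([c1(*p,.078) for p in[(107,283),(457,283),(282,112),(282,455)]]);print("hoop",H.mean(0),np.ptp(H,axis=0))
A=H.mean(0)
tr=np.array([c1(735,330,.026),c1(692,483,.026)]);m=tr.mean(0);print("tray end",m,m-A,np.linalg.norm(m-A),np.degrees(np.arctan2(*(m-A)[::-1])),"w",np.linalg.norm(tr[0]-tr[1]), "perp",np.degrees(np.arctan2(*(tr[0]-tr[1])[::-1])))
g=np.array([c1(545,290,.055),c1(510,415,.055)]);m=g.mean(0)-A;print("gap",np.linalg.norm(m),np.degrees(np.arctan2(*m[::-1])))
b=[c1(193,253,.125),c1(318,250,.125),c1(193,280,.125),c1(322,287,.125)];print("bar",np.array(b).round(3),np.mean(b,0))
for p in [(60,217),(195,230),(55,337),(200,350)]: print("wall",(c1(*p,.076)-A).round(4))
w=(c1(58,215,.076)+c1(53,337,.076))/2-A; print("bay ang",np.degrees(np.arctan2(*w[::-1])),np.linalg.norm(w))
p=np.array([c1(138,232,.06),c1(138,330,.06)]);w=p.mean(0)-A;print("plate",np.degrees(np.arctan2(*w[::-1])),np.linalg.norm(w),np.linalg.norm(p[0]-p[1]))
E
```

```text
tub [ 0.4802 -0.3109] [0.0429 0.0433 0.0441 0.0425]
67.0106115615662
65.9145992067406
65.38339727602953
66.930831878929
hoop [0.55445652 0.12938416] [0.17215431 0.17485574]
tray end [ 0.49772453 -0.0842655 ] [-0.05673199 -0.21364966] 0.22105359964602111 -104.87099753968214 w 0.08304980606721084 perp -15.168158046421157
gap 0.1240340339388468 -104.92528377095145
bar [[0.561 0.158]
 [0.563 0.099]
 [0.549 0.157]
 [0.546 0.096]] [0.55459766 0.12737402]
wall [0.0327 0.1139]
wall [0.0264 0.0454]
wall [-0.0279  0.1129]
wall [-0.0339  0.04  ]
bay ang 88.52489811227662 0.11447660491566727
plate 87.9053203922843 0.07915273105741331 0.05046162044830547
```

```bash
cat >> h.py <<'E'
def goal(P,xyaw):
    "remaining shift and turn in tool axes to TCP P, tool x at xyaw deg, tool down"
    o=get_obs(); A=R.from_quat(o["tcp_rot"],scalar_first=True)
    G=R.from_euler("z",xyaw,degrees=True)*R.from_rotvec([np.pi,0,0])
    print("t",round(o["time"],2),"tcp",o["tcp_pos"].round(4),"xyaw",np.degrees(np.arctan2(*A.as_matrix()[[1,0],0])).round(2),"q",o["qpos"].round(3),"F",o["wrist_force"].round(1),"M",o["moment"].round(2),"w",round(o["grip_width"],4))
    print("move",A.inv().apply(np.array(P)-o["tcp_pos"]).round(4),"turn",(A.inv()*G).as_rotvec().round(4))
E
python3 -c "
from h import *
goal([.5545,.129,.2],88)"
```

```text
t 0.1 tcp [ 0.1317 -0.5078  0.2307] xyaw 14.54 q [-1.317  0.239 -0.014  1.319 -0.     1.571] F [-0.3 -0.7 -0.1] M [0.   0.04 0.01] w 0.0856
move [ 0.5691 -0.5102  0.0314] turn [-1.1000e-03 -8.0000e-04 -1.2821e+00]
```

Call:
send_rows([
  {"x": 0.569,"y": -0.51,"z": 0.031,"rz": -1.282},
  {"x": 0.569,"y": -0.51,"z": 0.031,"rz": -1.282},
  {"x": 0.569,"y": -0.51,"z": 0.031,"rz": -1.282},
  {"x": 0.569,"y": -0.51,"z": 0.031,"rz": -1.282},
  {"x": 0.569,"y": -0.51,"z": 0.031,"rz": -1.282},
], hand=1)

```text
validation failed for argument at $.ro...
```

```bash
python3 -c "
from h import *
goal([.5545,.129,.2],88)"
```

```text
t 0.1 tcp [ 0.1317 -0.5078  0.2307] xyaw 14.54 q [-1.317  0.239 -0.014  1.319 -0.     1.571] F [-0.3 -0.7 -0.1] M [0.   0.04 0.01] w 0.0856
move [ 0.5691 -0.5102  0.0314] turn [-1.1000e-03 -8.0000e-04 -1.2821e+00]
```

Call:
send_rows([
  {"x": 0.569,"y": -0.51,"z": 0.031,"rx": 0,"ry": 0,"rz": -1.282},
  {"x": 0.569,"y": -0.51,"z": 0.031,"rx": 0,"ry": 0,"rz": -1.282},
  {"x": 0.569,"y": -0.51,"z": 0.031,"rx": 0,"ry": 0,"rz": -1.282},
  {"x": 0.569,"y": -0.51,"z": 0.031,"rx": 0,"ry": 0,"rz": -1.282},
  {"x": 0.569,"y": -0.51,"z": 0.031,"rx": 0,"ry": 0,"rz": -1.282},
], hand=1)

```text
time: 0.6
tcp_pos: [0.2704, -0.2983, 0.2209]
tcp_rot: [-0.0, 0.875, 0.483, 0.0]
wrist_force: [0.2, -0.2, -0.4]
grip_width: 0.0851
```

```bash
python3 -c "
from h import *
goal([.5545,.129,.2],88)"
```

```text
t 0.6 tcp [ 0.2704 -0.2983  0.2209] xyaw 57.82 q [-0.834  0.033 -0.287  1.252  0.     1.298] F [ 0.2 -0.2 -0.4] M [-0.06 -0.06  0.04] w 0.0851
move [0.5129 0.0129 0.021 ] turn [-0.000e+00 -2.000e-04 -5.267e-01]
```

Call:
send_rows([
  {"x": 0.513,"y": 0.013,"z": 0.02,"rx": 0,"ry": 0,"rz": -0.527},
  {"x": 0.513,"y": 0.013,"z": 0.02,"rx": 0,"ry": 0,"rz": -0.527},
  {"x": 0.513,"y": 0.013,"z": 0.02,"rx": 0,"ry": 0,"rz": -0.527},
  {"x": 0.513,"y": 0.013,"z": 0.02,"rx": 0,"ry": 0,"rz": -0.527},
  {"x": 0.513,"y": 0.013,"z": 0.02,"rx": 0,"ry": 0,"rz": -0.527},
])

```text
time: 1.1
tcp_pos: [0.4101, -0.0908, 0.2114]
tcp_rot: [0.0, 0.72, 0.694, 0.0]
wrist_force: [1.5, -0.5, -0.1]
grip_width: 0.0851
```

```bash
python3 -c "
from h import *
goal([.5545,.129,.18],88)"
```

```text
t 1.1 tcp [ 0.4101 -0.0908  0.2114] xyaw 87.87 q [-0.218  0.067 -0.275  1.229 -0.     1.39 ] F [ 1.5 -0.5 -0.1] M [-0.   -0.02  0.04] w 0.0851
move [0.225  0.1362 0.0314] turn [ 0.0002  0.     -0.0022]
```

Call:
send_rows([
  {"x": 0.225,"y": 0.136,"z": 0.031,"rx": 0,"ry": 0,"rz": 0},
  {"x": 0.225,"y": 0.136,"z": 0.031,"rx": 0,"ry": 0,"rz": 0},
  {"x": 0.225,"y": 0.136,"z": 0.031,"rx": 0,"ry": 0,"rz": 0},
  {"x": 0.225,"y": 0.136,"z": 0.031,"rx": 0,"ry": 0,"rz": 0},
  {"x": 0.225,"y": 0.136,"z": 0.031,"rx": 0,"ry": 0,"rz": 0},
])

```text
time: 1.6
tcp_pos: [0.5469, 0.1165, 0.1816]
tcp_rot: [-0.0, 0.721, 0.693, -0.0]
wrist_force: [0.9, -1.4, 0.3]
grip_width: 0.0854
```

```bash
python3 -c "
from h import *
goal([.5545,.129,.092],88)"
```

```text
t 1.6 tcp [0.5469 0.1165 0.1816] xyaw 87.73 q [ 0.21   0.317 -0.031  1.223  0.     1.82 ] F [ 0.9 -1.4  0.3] M [-0.01  0.01 -0.02] w 0.0854
move [0.0128 0.0072 0.0896] turn [-0.0004  0.0001 -0.0047]
```

Call:
send_rows([
  {"x": 0.013,"y": 0.007,"z": 0.02,"rx": 0,"ry": 0,"rz": 0},
  {"x": 0.013,"y": 0.007,"z": 0.05,"rx": 0,"ry": 0,"rz": 0},
  {"x": 0.013,"y": 0.007,"z": 0.075,"rx": 0,"ry": 0,"rz": 0},
  {"x": 0.013,"y": 0.007,"z": 0.089,"rx": 0,"ry": 0,"rz": 0},
  {"x": 0.013,"y": 0.007,"z": 0.089,"rx": 0,"ry": 0,"rz": 0},
])

```text
time: 2.1
tcp_pos: [0.5521, 0.1268, 0.0908]
tcp_rot: [-0.001, 0.721, 0.693, -0.002]
wrist_force: [0.7, 0.5, -0.1]
grip_width: 0.0856
```

Call:
send_rows([
  {"x": 0,"y": 0,"z": 0,"rx": 0,"ry": 0,"rz": 0},
  {"x": 0,"y": 0,"z": 0,"rx": 0,"ry": 0,"rz": 0},
  {"x": 0,"y": 0,"z": 0,"rx": 0,"ry": 0,"rz": 0},
  {"x": 0,"y": 0,"z": 0,"rx": 0,"ry": 0,"rz": 0},
  {"x": 0,"y": 0,"z": 0,"rx": 0,"ry": 0,"rz": 0},
], hand=0, newtons=60)

```text
time: 2.6
tcp_pos: [0.5542, 0.1271, 0.0939]
tcp_rot: [0.0, 0.721, 0.693, 0.001]
wrist_force: [-2.0, -0.3, 1.3]
grip_width: 0.0153
```

```bash
python3 -c "
from h import *
goal([.5545,.129,.092],255.1)"
```

```text
t 2.6 tcp [0.5542 0.1271 0.0939] xyaw 87.71 q [ 0.225  0.389 -0.16   1.021 -0.     1.836] F [-2.  -0.3  1.3] M [ 0.13 -0.09  0.01] w 0.0153
move [0.0019 0.0002 0.0019] turn [ 7.0000e-04  1.8000e-03 -2.9216e+00]
```

Call:
send_rows([
  {"x": 0,"y": 0,"z": 0,"rx": 0,"ry": 0,"rz": -0.07},
  {"x": 0,"y": 0,"z": 0,"rx": 0,"ry": 0,"rz": -0.2},
  {"x": 0,"y": 0,"z": 0,"rx": 0,"ry": 0,"rz": -0.34},
  {"x": 0,"y": 0,"z": 0,"rx": 0,"ry": 0,"rz": -0.48},
  {"x": 0,"y": 0,"z": 0,"rx": 0,"ry": 0,"rz": -0.62},
])

```text
time: 3.1
tcp_pos: [0.5563, 0.1277, 0.0939]
tcp_rot: [0.002, 0.473, 0.881, 0.002]
wrist_force: [9.3, 3.4, -4.0]
grip_width: 0.015
```

Call:
send_rows([
  {"x": 0,"y": 0,"z": 0,"rx": 0,"ry": 0,"rz": -0.14},
  {"x": 0,"y": 0,"z": 0,"rx": 0,"ry": 0,"rz": -0.28},
  {"x": 0,"y": 0,"z": 0,"rx": 0,"ry": 0,"rz": -0.42},
  {"x": 0,"y": 0,"z": 0,"rx": 0,"ry": 0,"rz": -0.56},
  {"x": 0,"y": 0,"z": 0,"rx": 0,"ry": 0,"rz": -0.7},
])

```text
time: 3.6
tcp_pos: [0.5578, 0.1296, 0.0939]
tcp_rot: [0.003, 0.142, 0.99, 0.003]
wrist_force: [15.1, 14.7, -8.9]
grip_width: 0.0153
```

Call:
send_rows([
  {"x": 0,"y": 0,"z": 0,"rx": 0,"ry": 0,"rz": -0.14},
  {"x": 0,"y": 0,"z": 0,"rx": 0,"ry": 0,"rz": -0.28},
  {"x": 0,"y": 0,"z": 0,"rx": 0,"ry": 0,"rz": -0.42},
  {"x": 0,"y": 0,"z": 0,"rx": 0,"ry": 0,"rz": -0.56},
  {"x": 0,"y": 0,"z": 0,"rx": 0,"ry": 0,"rz": -0.7},
])

```text
time: 4.1
tcp_pos: [0.5577, 0.1321, 0.094]
tcp_rot: [0.004, -0.207, 0.978, 0.004]
wrist_force: [12.5, 27.2, -9.9]
grip_width: 0.0148
```

```bash
python3 -c "
from h import *
goal([.5545,.129,.092],255.1)"
```

```text
t 4.1 tcp [0.5577 0.1321 0.094 ] xyaw -156.08 q [ 0.228  0.391 -0.157  1.015  0.008 -0.189] F [12.5 27.2 -9.9] M [ 4.47 -1.97 -0.26] w 0.0148
move [ 0.0042 -0.0015  0.0019] turn [ 0.0011  0.0119 -0.8932]
```

Call:
send_rows([
  {"x": -0.004,"y": 0.004,"z": 0,"rx": 0,"ry": 0,"rz": -0.1},
  {"x": -0.004,"y": 0.004,"z": 0,"rx": 0,"ry": 0,"rz": -0.24},
  {"x": -0.004,"y": 0.004,"z": 0,"rx": 0,"ry": 0,"rz": -0.38},
  {"x": -0.004,"y": 0.004,"z": 0,"rx": 0,"ry": 0,"rz": -0.52},
  {"x": -0.004,"y": 0.004,"z": 0,"rx": 0,"ry": 0,"rz": -0.66},
])

```text
time: 4.6
tcp_pos: [0.556, 0.1338, 0.0939]
tcp_rot: [0.001, -0.512, 0.859, 0.001]
wrist_force: [-3.7, 8.2, 4.4]
grip_width: 0.0152
```

Call:
send_rows([
  {"x": 0,"y": 0,"z": 0,"rx": 0,"ry": 0,"rz": -0.11},
  {"x": 0,"y": 0,"z": 0,"rx": 0,"ry": 0,"rz": -0.19},
  {"x": 0,"y": 0,"z": 0,"rx": 0,"ry": 0,"rz": -0.23},
  {"x": 0,"y": 0,"z": 0,"rx": 0,"ry": 0,"rz": -0.23},
  {"x": 0,"y": 0,"z": 0,"rx": 0,"ry": 0,"rz": -0.23},
])

```text
time: 5.1
tcp_pos: [0.5553, 0.1341, 0.0939]
tcp_rot: [0.001, -0.605, 0.796, 0.002]
wrist_force: [-5.1, 9.0, 5.5]
grip_width: 0.0149
```

```bash
python3 -c "
from h import *
goal([.5545,.129,.092],255.1)"
```

```text
t 5.1 tcp [0.5553 0.1341 0.0939] xyaw -105.47 q [ 0.235  0.394 -0.152  1.025  0.004 -1.066] F [-5.1  9.   5.5] M [1.52 0.89 0.12] w 0.0149
move [ 0.0051 -0.0006  0.0019] turn [ 0.0014  0.0032 -0.01  ]
```

Call:
send_rows([
  {"x": 0,"y": 0,"z": 0,"rx": 0,"ry": 0,"rz": 0},
  {"x": 0,"y": 0,"z": 0,"rx": 0,"ry": 0,"rz": 0},
  {"x": 0,"y": 0,"z": 0,"rx": 0,"ry": 0,"rz": 0},
  {"x": 0,"y": 0,"z": -0.01,"rx": 0,"ry": 0,"rz": 0},
  {"x": 0,"y": 0,"z": -0.04,"rx": 0,"ry": 0,"rz": 0},
], hand=1)

```text
time: 5.6
tcp_pos: [0.5543, 0.1318, 0.1318]
tcp_rot: [-0.002, -0.605, 0.796, 0.001]
wrist_force: [0.1, 0.1, -0.1]
grip_width: 0.0847
```

Call:
send_rows([
  {"x": 0.0,"y": 0,"z": -0.05,"rx": 0,"ry": 0,"rz": 0},
  {"x": 0.05,"y": 0,"z": -0.08,"rx": 0,"ry": 0,"rz": 0},
  {"x": 0.1,"y": 0,"z": -0.08,"rx": 0,"ry": 0,"rz": 0},
  {"x": 0.15,"y": 0,"z": -0.08,"rx": 0,"ry": 0,"rz": 0},
  {"x": 0.2,"y": 0,"z": -0.08,"rx": 0,"ry": 0,"rz": 0},
])

```text
time: 6.1
tcp_pos: [0.5037, -0.055, 0.2145]
tcp_rot: [0.001, -0.605, 0.796, -0.001]
wrist_force: [0.2, -1.1, 0.3]
grip_width: 0.0849
```

Call:
send_rows([
  {"x": 0.05,"y": 0,"z": 0,"rx": 0,"ry": 0,"rz": 0.15},
  {"x": 0.1,"y": 0,"z": 0,"rx": 0,"ry": 0,"rz": 0.3},
  {"x": 0.15,"y": 0,"z": 0,"rx": 0,"ry": 0,"rz": 0.45},
  {"x": 0.2,"y": 0,"z": 0,"rx": 0,"ry": 0,"rz": 0.6},
  {"x": 0.25,"y": 0,"z": 0,"rx": 0,"ry": 0,"rz": 0.7},
])

```text
time: 6.6
tcp_pos: [0.4362, -0.2963, 0.2142]
tcp_rot: [0.0, -0.292, 0.956, -0.0]
wrist_force: [0.5, 0.4, -0.1]
grip_width: 0.0857
```

```bash
python3 - <<'E'
from h import *
t=capture("top")
cv2.imwrite("pics/c3.png",cv2.resize(t[155:325,115:345],None,fx=3.4,fy=3.4,interpolation=cv2.INTER_CUBIC))
goal([.4802,-.3109,.15],-23.7)
goal([.4802,-.3109,.15],-113.7)
E
```

```text
t 6.65 tcp [ 0.4345 -0.3025  0.2139] xyaw -146.53 q [-0.606  0.25  -0.042  1.276 -0.003 -1.19 ] F [-0.7 -3.1 -0.5] M [-0.29  0.05  0.01] w 0.0855
move [-0.0336 -0.032   0.0639] turn [ 2.0000e-04 -5.0000e-03 -2.1438e+00]
t 6.65 tcp [ 0.4345 -0.3025  0.2139] xyaw -146.53 q [-0.606  0.25  -0.042  1.276 -0.003 -1.19 ] F [-0.7 -3.1 -0.5] M [-0.29  0.05  0.01] w 0.0855
move [-0.0336 -0.032   0.0639] turn [-0.0028 -0.003  -0.573 ]
```

View pics/c3.png

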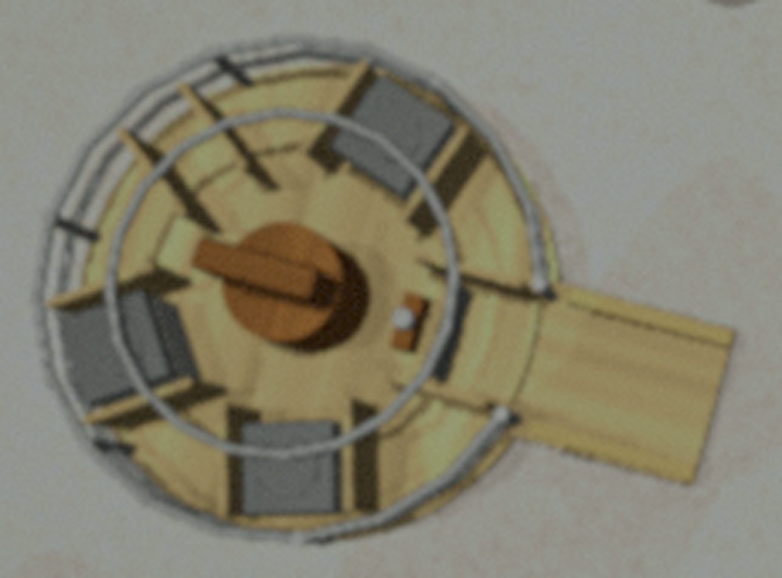

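The bay's outer wall ends at (540,292) and (500,412) line up with the guard posts, so the bay faces the gap. Next is the tub.

Call:
send_rows([
  {"x": -0.034,"y": -0.032,"z": 0.03,"rx": 0,"ry": 0,"rz": -0.14},
  {"x": -0.034,"y": -0.032,"z": 0.064,"rx": 0,"ry": 0,"rz": -0.28},
  {"x": -0.034,"y": -0.032,"z": 0.064,"rx": 0,"ry": 0,"rz": -0.42},
  {"x": -0.034,"y": -0.032,"z": 0.064,"rx": 0,"ry": 0,"rz": -0.56},
  {"x": -0.034,"y": -0.032,"z": 0.064,"rx": 0,"ry": 0,"rz": -0.575},
])

```text
time: 7.15
tcp_pos: [0.4833, -0.3016, 0.1494]
tcp_rot: [-0.0, -0.555, 0.832, 0.0]
wrist_force: [-0.3, -0.3, 0.2]
grip_width: 0.0852
```

```bash
python3 - <<'E'
from h import *
goal([.4802,-.3109,.018],-113.6)
E
```

```text
t 7.15 tcp [ 0.4833 -0.3016  0.1494] xyaw -112.58 q [-0.558  0.352 -0.065  1.154 -0.    -1.735] F [-0.3 -0.3  0.2] M [ 0.04 -0.01  0.01] w 0.0852
move [ 0.0098 -0.0008  0.1314] turn [ 0.0002 -0.      0.0178]
```

Call:
send_rows([
  {"x": 0.01,"y": 0,"z": 0.04,"rx": 0,"ry": 0,"rz": 0.018},
  {"x": 0.01,"y": 0,"z": 0.08,"rx": 0,"ry": 0,"rz": 0.018},
  {"x": 0.01,"y": 0,"z": 0.115,"rx": 0,"ry": 0,"rz": 0.018},
  {"x": 0.01,"y": 0,"z": 0.131,"rx": 0,"ry": 0,"rz": 0.018},
  {"x": 0.01,"y": 0,"z": 0.131,"rx": 0,"ry": 0,"rz": 0.018},
])

```text
time: 7.65
tcp_pos: [0.4781, -0.3098, 0.0164]
tcp_rot: [-0.001, -0.545, 0.838, 0.002]
wrist_force: [-0.4, -0.2, 0.2]
grip_width: 0.0857
```

Call:
send_rows([
  {"x": 0,"y": 0,"z": 0,"rx": 0,"ry": 0,"rz": 0},
  {"x": 0,"y": 0,"z": 0,"rx": 0,"ry": 0,"rz": 0},
  {"x": 0,"y": 0,"z": 0,"rx": 0,"ry": 0,"rz": 0},
  {"x": 0,"y": 0,"z": 0,"rx": 0,"ry": 0,"rz": 0},
  {"x": 0,"y": 0,"z": 0,"rx": 0,"ry": 0,"rz": 0},
], hand=0, newtons=30)

```text
time: 8.15
tcp_pos: [0.4803, -0.3112, 0.0197]
tcp_rot: [0.001, -0.546, 0.838, -0.001]
wrist_force: [0.2, -0.3, 6.5]
grip_width: 0.0452
```

```bash
python3 - <<'E'
from h import *
a=np.radians(-105); A=np.array([.5544,.1302]); P=A+.178*np.array([np.cos(a),np.sin(a)]); print(P)
goal([*P,.12],-105)
E
```

```text
[ 0.50833021 -0.0417348 ]
t 8.15 tcp [ 0.4803 -0.3112  0.0197] xyaw -113.78 q [-0.575  0.464 -0.254  0.851  0.    -1.731] F [ 0.2 -0.3  6.5] M [ 0.09  0.2  -0.04] w 0.0452
move [-0.2579  0.0827 -0.1006] turn [-0.0026 -0.0006 -0.1532]
```

Call:
send_rows([
  {"x": 0,"y": 0,"z": -0.03,"rx": 0,"ry": 0,"rz": 0},
  {"x": 0,"y": 0,"z": -0.07,"rx": 0,"ry": 0,"rz": 0},
  {"x": -0.04,"y": 0.01,"z": -0.1,"rx": 0,"ry": 0,"rz": -0.05},
  {"x": -0.08,"y": 0.025,"z": -0.1,"rx": 0,"ry": 0,"rz": -0.1},
  {"x": -0.12,"y": 0.038,"z": -0.1,"rx": 0,"ry": 0,"rz": -0.153},
])

```text
time: 8.65
tcp_pos: [0.4935, -0.1846, 0.12]
tcp_rot: [0.001, -0.609, 0.793, -0.001]
wrist_force: [0.4, 0.6, -1.8]
grip_width: 0.0455
```

```bash
python3 - <<'E'
from h import *
goal([.5083,-.0417,.08],-105)
E
```

```text
t 8.65 tcp [ 0.4935 -0.1846  0.12  ] xyaw -104.96 q [-0.358  0.301 -0.222  1.045  0.    -1.668] F [ 0.4  0.6 -1.8] M [ 0.01 -0.03 -0.  ] w 0.0455
move [-0.1419  0.0227  0.0399] turn [-0.0031 -0.0001  0.0008]
```

Call:
send_rows([
  {"x": -0.04,"y": 0.007,"z": 0,"rx": 0,"ry": 0,"rz": 0},
  {"x": -0.08,"y": 0.014,"z": 0,"rx": 0,"ry": 0,"rz": 0},
  {"x": -0.12,"y": 0.02,"z": 0.01,"rx": 0,"ry": 0,"rz": 0},
  {"x": -0.142,"y": 0.023,"z": 0.03,"rx": 0,"ry": 0,"rz": 0},
  {"x": -0.142,"y": 0.023,"z": 0.04,"rx": 0,"ry": 0,"rz": 0},
])

```text
time: 9.15
tcp_pos: [0.5072, -0.0397, 0.0776]
tcp_rot: [0.0, -0.61, 0.792, 0.0]
wrist_force: [-0.4, -0.5, -1.5]
grip_width: 0.0455
```

```bash
python3 - <<'E'
from h import *
goal([.5083,-.0417,.041],-105)
s=capture("scene"); c=cv2.resize(s[120:280,280:520],None,fx=3.3,fy=3.3,interpolation=cv2.INTER_CUBIC); cv2.imwrite("pics/c4.png",c)
E
```

```text
t 9.15 tcp [ 0.5072 -0.0397  0.0776] xyaw -104.8 q [-7.900e-02  3.130e-01 -3.270e-01  9.310e-01  1.000e-03 -1.391e+00] F [-0.4 -0.5 -1.5] M [-0.09  0.05 -0.03] w 0.0455
move [ 0.0017 -0.0016  0.0366] turn [0.0004 0.0007 0.0034]
```

View pics/c4.png

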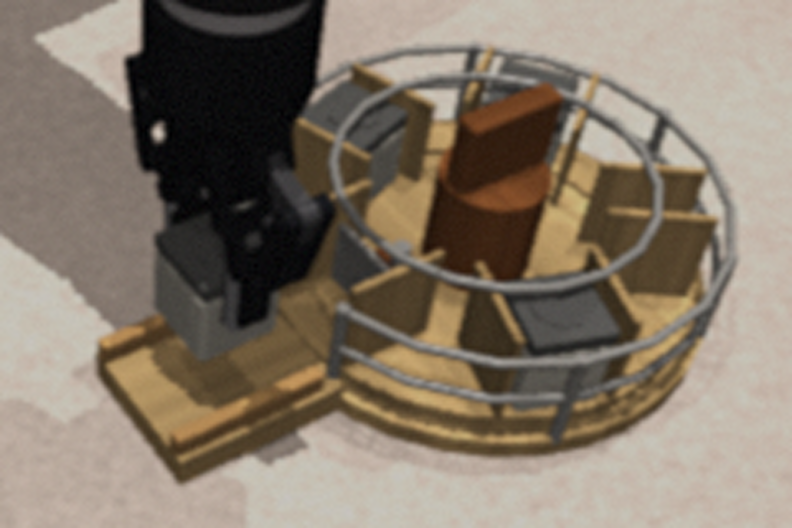

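The tub hangs level and centred over the lane. I'll lower it.

Call:
send_rows([
  {"x": 0.001,"y": -0.001,"z": 0.015,"rx": 0,"ry": 0,"rz": 0},
  {"x": 0.001,"y": -0.001,"z": 0.027,"rx": 0,"ry": 0,"rz": 0},
  {"x": 0.001,"y": -0.001,"z": 0.035,"rx": 0,"ry": 0,"rz": 0},
  {"x": 0.001,"y": -0.001,"z": 0.038,"rx": 0,"ry": 0,"rz": 0},
  {"x": 0.001,"y": -0.001,"z": 0.038,"rx": 0,"ry": 0,"rz": 0},
])

```text
time: 9.7
tcp_pos: [0.508, -0.044, 0.0402]
tcp_rot: [-0.0, -0.609, 0.794, 0.0]
wrist_force: [-0.6, 0.1, -1.4]
grip_width: 0.0459
```

```bash
python3 - <<'E'
from h import *
goal([.5083,-.0417,.0397],-105)
E
```

```text
t 9.7 tcp [ 0.508  -0.044   0.0402] xyaw -105.03 q [-0.086  0.354 -0.378  0.839  0.    -1.395] F [-0.6  0.1 -1.4] M [-0.03 -0.03  0.01] w 0.0459
move [-0.0023  0.0003  0.0005] turn [ 0.0003 -0.0001 -0.0006]
```

Still about 0.5 mm above the tray. I'll lower it by 1 mm, release, lift, back out, then close for pushing.

Call:
send_rows([
  {"x": 0,"y": 0,"z": 0.001,"rx": 0,"ry": 0,"rz": 0},
  {"x": 0,"y": 0,"z": 0.001,"rx": 0,"ry": 0,"rz": 0},
])

```text
time: 9.9
tcp_pos: [0.5084, -0.0439, 0.0397]
tcp_rot: [0.0, -0.609, 0.793, -0.0]
wrist_force: [-1.9, -0.6, 2.8]
grip_width: 0.0458
```

Call:
send_rows([
  {"x": 0,"y": 0,"z": 0,"rx": 0,"ry": 0,"rz": 0},
  {"x": 0,"y": 0,"z": 0,"rx": 0,"ry": 0,"rz": 0},
  {"x": 0,"y": 0,"z": 0,"rx": 0,"ry": 0,"rz": 0},
  {"x": 0,"y": 0,"z": -0.02,"rx": 0,"ry": 0,"rz": 0},
  {"x": 0,"y": 0,"z": -0.06,"rx": 0,"ry": 0,"rz": 0},
], hand=0.85)

```text
time: 10.4
tcp_pos: [0.5061, -0.0434, 0.0975]
tcp_rot: [-0.002, -0.609, 0.793, 0.002]
wrist_force: [0.5, -0.5, 0.5]
grip_width: 0.0726
```

Call:
send_rows([
  {"x": 0.04,"y": 0,"z": 0,"rx": 0,"ry": 0,"rz": 0},
  {"x": 0.065,"y": 0,"z": 0,"rx": 0,"ry": 0,"rz": 0},
  {"x": 0.065,"y": 0,"z": 0,"rx": 0,"ry": 0,"rz": 0},
  {"x": 0.065,"y": 0,"z": 0,"rx": 0,"ry": 0,"rz": 0},
  {"x": 0.065,"y": 0,"z": 0,"rx": 0,"ry": 0,"rz": 0},
], hand=0)

```text
time: 10.9
tcp_pos: [0.4914, -0.1059, 0.099]
tcp_rot: [0.0, -0.609, 0.793, 0.0]
wrist_force: [-0.6, -0.0, -0.9]
grip_width: 0.0006
```

```bash
python3 - <<'E'
from h import *
a=np.radians(-105); A=np.array([.5544,.1302]); d=np.array([np.cos(a),np.sin(a)])
P=A+.225*d; goal([*P,.042],-105); print("r",(get_obs()["tcp_pos"][:2]-A)@d)
t=capture("top")
cv2.imwrite("pics/c5.png",cv2.resize(t[155:325,115:345],None,fx=3.4,fy=3.4,interpolation=cv2.INTER_CUBIC))
E
```

```text
t 10.9 tcp [ 0.4914 -0.1059  0.099 ] xyaw -104.97 q [-0.212  0.283 -0.308  0.98   0.    -1.522] F [-0.6 -0.  -0.9] M [0.03 0.01 0.02] w 0.0006
move [-0.0193  0.0003  0.057 ] turn [0.0002 0.0003 0.0005]
r 0.24436730101592025
```

View pics/c5.png

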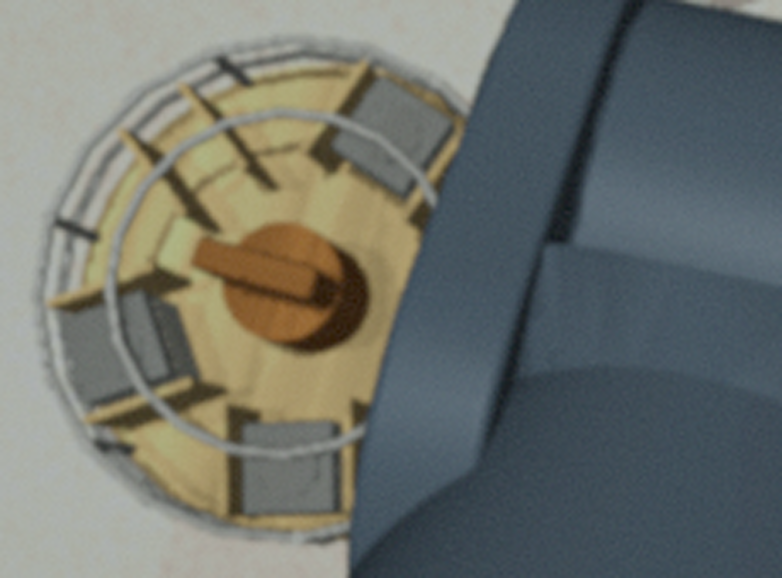

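The arm hides the tray from above. The visible part of the carousel is unchanged. I'll lower behind the tub and approach.

Call:
send_rows([
  {"x": -0.015,"y": 0,"z": 0.02,"rx": 0,"ry": 0,"rz": 0},
  {"x": -0.015,"y": 0,"z": 0.05,"rx": 0,"ry": 0,"rz": 0},
  {"x": -0.015,"y": 0,"z": 0.058,"rx": 0,"ry": 0,"rz": 0},
  {"x": -0.018,"y": 0,"z": 0.058,"rx": 0,"ry": 0,"rz": 0},
  {"x": -0.022,"y": 0,"z": 0.058,"rx": 0,"ry": 0,"rz": 0},
])

```text
time: 11.45
tcp_pos: [0.4975, -0.0849, 0.0418]
tcp_rot: [0.0, -0.609, 0.793, -0.0]
wrist_force: [0.1, 0.2, 0.4]
grip_width: 0.0002
```

Call:
send_rows([
  {"x": -0.007,"y": 0,"z": 0,"rx": 0,"ry": 0,"rz": 0},
  {"x": -0.014,"y": 0,"z": 0,"rx": 0,"ry": 0,"rz": 0},
  {"x": -0.021,"y": 0,"z": 0,"rx": 0,"ry": 0,"rz": 0},
  {"x": -0.028,"y": 0,"z": 0,"rx": 0,"ry": 0,"rz": 0},
  {"x": -0.035,"y": 0,"z": 0,"rx": 0,"ry": 0,"rz": 0},
])

```text
time: 11.95
tcp_pos: [0.5063, -0.0507, 0.0414]
tcp_rot: [0.0, -0.609, 0.793, -0.0]
wrist_force: [-0.7, -0.6, 0.5]
grip_width: -0.0001
```

```bash
cat >> h.py <<'E'
def push():
    a=np.radians(-105); A=np.array([.5544,.1302]); d=np.array([np.cos(a),np.sin(a)]); n=np.array([-d[1],d[0]])
    o=get_obs(); v=o["tcp_pos"][:2]-A; f=o["wrist_force"][:2]; print("t",round(o["time"],2),"r",(v@d).round(4),"lat",(v@n).round(4),"z",o["tcp_pos"][2].round(4),"Fr",(f@d).round(1),"Flat",(f@n).round(1))
E
python3 -c "
from h import *
push()"
```

```text
t 11.95 r 0.1872 lat 0.0004 z 0.0414 Fr 0.8 Flat -0.6
```

Call:
send_rows([
  {"x": -0.006,"y": 0,"z": 0,"rx": 0,"ry": 0,"rz": 0},
  {"x": -0.012,"y": 0,"z": 0,"rx": 0,"ry": 0,"rz": 0},
  {"x": -0.018,"y": 0,"z": 0,"rx": 0,"ry": 0,"rz": 0},
  {"x": -0.024,"y": 0,"z": 0,"rx": 0,"ry": 0,"rz": 0},
  {"x": -0.03,"y": 0,"z": 0,"rx": 0,"ry": 0,"rz": 0},
])

```text
time: 12.45
tcp_pos: [0.5139, -0.0219, 0.0411]
tcp_rot: [-0.0, -0.609, 0.793, 0.0]
wrist_force: [-0.2, -1.3, 2.2]
grip_width: -0.0001
```

```bash
python3 - <<'E'
from h import *
push()
s=capture("scene"); c=cv2.resize(s[120:280,280:520],None,fx=3.3,fy=3.3,interpolation=cv2.INTER_CUBIC); cv2.imwrite("pics/c6.png",c)
E
```

```text
t 12.45 r 0.1574 lat 0.0003 z 0.0411 Fr 1.3 Flat 0.1
```

View pics/c6.png

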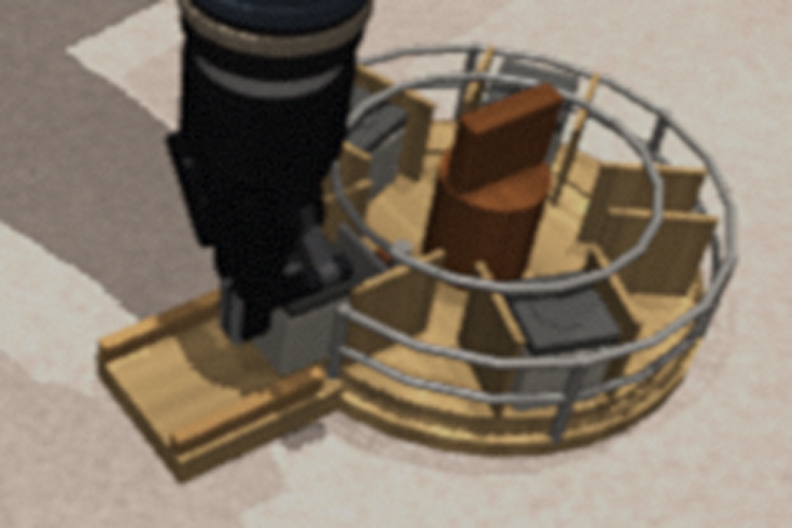

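The tub is upright, entering the gap squarely and centred. I'll continue slowly.

Call:
send_rows([
  {"x": -0.003,"y": 0,"z": 0,"rx": 0,"ry": 0,"rz": 0},
  {"x": -0.006,"y": 0,"z": 0,"rx": 0,"ry": 0,"rz": 0},
  {"x": -0.009,"y": 0,"z": 0,"rx": 0,"ry": 0,"rz": 0},
  {"x": -0.012,"y": 0,"z": 0,"rx": 0,"ry": 0,"rz": 0},
  {"x": -0.015,"y": 0,"z": 0,"rx": 0,"ry": 0,"rz": 0},
])

```text
time: 13.0
tcp_pos: [0.5177, -0.0077, 0.0411]
tcp_rot: [-0.0, -0.609, 0.793, 0.0]
wrist_force: [-0.2, -0.6, 0.4]
grip_width: 0.0001
```

Call:
send_rows([
  {"x": -0.002,"y": 0,"z": 0,"rx": 0,"ry": 0,"rz": 0},
  {"x": -0.004,"y": 0,"z": 0,"rx": 0,"ry": 0,"rz": 0},
  {"x": -0.006,"y": 0,"z": 0,"rx": 0,"ry": 0,"rz": 0},
  {"x": -0.008,"y": 0,"z": 0,"rx": 0,"ry": 0,"rz": 0},
])

```text
time: 13.4
tcp_pos: [0.5193, -0.001, 0.041]
tcp_rot: [-0.001, -0.609, 0.794, -0.001]
wrist_force: [-1.3, -6.9, -1.1]
grip_width: -0.0001
```

```bash
python3 -c "
from h import *
push()"
```

```text
t 13.4 r 0.1358 lat 0.0001 z 0.041 Fr 7.0 Flat 0.5
```

Call:
send_rows([
  {"x": -0.002,"y": 0,"z": 0,"rx": 0,"ry": 0,"rz": 0},
  {"x": -0.004,"y": 0,"z": 0,"rx": 0,"ry": 0,"rz": 0},
  {"x": -0.006,"y": 0,"z": 0,"rx": 0,"ry": 0,"rz": 0},
  {"x": -0.008,"y": 0,"z": 0,"rx": 0,"ry": 0,"rz": 0},
])

```text
time: 13.8
tcp_pos: [0.5214, 0.0068, 0.0408]
tcp_rot: [-0.001, -0.609, 0.794, -0.0]
wrist_force: [-0.9, -5.3, -2.0]
grip_width: 0.0002
```

Call:
send_rows([
  {"x": -0.001,"y": 0,"z": 0,"rx": 0,"ry": 0,"rz": 0},
  {"x": -0.002,"y": 0,"z": 0,"rx": 0,"ry": 0,"rz": 0},
  {"x": -0.003,"y": 0,"z": 0,"rx": 0,"ry": 0,"rz": 0},
  {"x": -0.004,"y": 0,"z": 0,"rx": 0,"ry": 0,"rz": 0},
])

```text
time: 14.2
tcp_pos: [0.5224, 0.0107, 0.0408]
tcp_rot: [-0.001, -0.609, 0.793, -0.0]
wrist_force: [-0.5, -4.8, -2.8]
grip_width: -0.0
```

```bash
python3 -c "
from h import *
push()"
```

```text
t 14.2 r 0.1237 lat 0.0 z 0.0408 Fr 4.8 Flat 0.7
```

Call:
send_rows([
  {"x": -0.0005,"y": 0,"z": 0,"rx": 0,"ry": 0,"rz": 0},
  {"x": -0.001,"y": 0,"z": 0,"rx": 0,"ry": 0,"rz": 0},
  {"x": -0.0015,"y": 0,"z": 0,"rx": 0,"ry": 0,"rz": 0},
  {"x": -0.002,"y": 0,"z": 0,"rx": 0,"ry": 0,"rz": 0},
])

```text
time: 14.6
tcp_pos: [0.5224, 0.0116, 0.0406]
tcp_rot: [-0.002, -0.608, 0.794, -0.001]
wrist_force: [-2.8, -11.5, -3.2]
grip_width: 0.0
```

Call:
send_rows([
  {"x": -0.0005,"y": 0,"z": 0,"rx": 0,"ry": 0,"rz": 0},
  {"x": -0.001,"y": 0,"z": 0,"rx": 0,"ry": 0,"rz": 0},
])

```text
time: 14.8
tcp_pos: [0.5223, 0.0117, 0.0405]
tcp_rot: [-0.003, -0.608, 0.794, -0.001]
wrist_force: [-3.3, -16.7, -2.7]
grip_width: -0.0001
```

```bash
python3 -c "
from h import *
push()"
```

```text
t 14.8 r 0.1227 lat -0.0004 z 0.0405 Fr 17.0 Flat 1.2
```

Call:
send_rows([
  {"x": 0,"y": 0,"z": 0,"rx": 0,"ry": 0,"rz": 0},
  {"x": 0.003,"y": 0,"z": 0,"rx": 0,"ry": 0,"rz": 0},
  {"x": 0.02,"y": 0,"z": 0,"rx": 0,"ry": 0,"rz": 0},
  {"x": 0.06,"y": 0,"z": 0,"rx": 0,"ry": 0,"rz": 0},
  {"x": 0.08,"y": 0,"z": -0.02,"rx": 0,"ry": 0,"rz": 0},
])

```text
time: 15.3
tcp_pos: [0.5008, -0.064, 0.0596]
tcp_rot: [-0.001, -0.609, 0.793, 0.001]
wrist_force: [-0.7, 0.4, 0.5]
grip_width: 0.0002
```

Call:
send_rows([
  {"x": 0.03,"y": 0,"z": -0.04,"rx": 0,"ry": 0,"rz": 0},
  {"x": 0.06,"y": 0,"z": -0.08,"rx": 0,"ry": 0,"rz": 0},
  {"x": 0.1,"y": 0,"z": -0.11,"rx": 0,"ry": 0,"rz": 0},
  {"x": 0.15,"y": 0,"z": -0.11,"rx": 0,"ry": 0,"rz": 0},
  {"x": 0.2,"y": 0,"z": -0.11,"rx": 0,"ry": 0,"rz": 0},
])

```text
time: 15.8
tcp_pos: [0.4516, -0.2578, 0.1728]
tcp_rot: [0.001, -0.609, 0.793, -0.001]
wrist_force: [1.1, 0.9, -0.4]
grip_width: -0.0002
```

Call:
send_rows([
  {"x": 0.05,"y": 0,"z": 0,"rx": 0,"ry": 0,"rz": 0},
  {"x": 0.08,"y": 0,"z": 0,"rx": 0,"ry": 0,"rz": 0},
  {"x": 0.08,"y": 0,"z": 0,"rx": 0,"ry": 0,"rz": 0},
  {"x": 0.08,"y": 0,"z": 0,"rx": 0,"ry": 0,"rz": 0},
])

```text
time: 16.2
tcp_pos: [0.4303, -0.3338, 0.171]
tcp_rot: [0.0, -0.608, 0.794, 0.0]
wrist_force: [0.4, 0.6, 0.0]
grip_width: 0.0002
```

```bash
python3 - <<'E'
from h import *
push()
s=capture("scene"); c=cv2.resize(s[120:280,300:520],(520,378),interpolation=cv2.INTER_CUBIC)
t=capture("top"); e=cv2.resize(t[155:325,190:345],(520,570),interpolation=cv2.INTER_CUBIC); cv2.imwrite("pics/c7.png",e); cv2.imwrite("pics/c8.png",c)
E
```

```text
t 16.2 r 0.4803 lat 0.0002 z 0.171 Fr -0.7 Flat 0.2
```

View pics/c7.png

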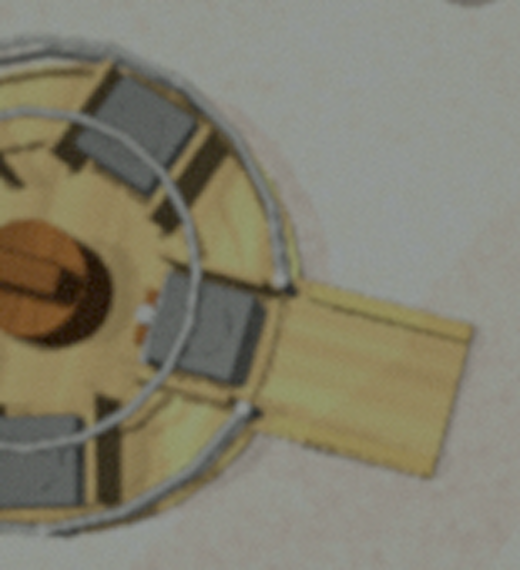

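View pics/c8.png

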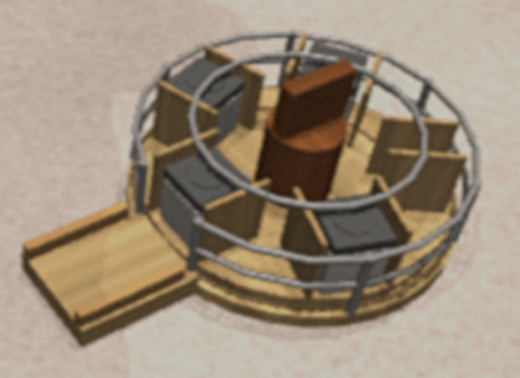

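```bash
python3 - <<'E'
from h import *
A=np.array([.5544,.1302]);a=np.radians(-105);d=np.array([np.cos(a),np.sin(a)]);n=np.array([-d[1],d[0]])
c=lambda u,v,z: ray("top",190+u/3.355,155+v/3.355,z)[:2]
T=np.array([c(*p,.072) for p in[(176,272),(250,298),(228,380),(146,357)]])-A
print(np.c_[T@d,T@n].round(4)); m=T.mean(0); print("centre r,lat",m@d,m@n)
w=np.array([c(285,290,.076),c(240,408,.076)])-A; print("wall ends",np.c_[w@d,w@n])
print("old plate r", [((ray("top",115+u/3.4,155+v/3.4,.06)[:2]-A)@d).round(4) for u,v in[(468,292),(445,378)]])
E
```

```text
[[ 0.0721  0.0235]
 [ 0.1121  0.0206]
 [ 0.1131 -0.0222]
 [ 0.0699 -0.022 ]]
centre r,lat 0.09177308568579391 -2.101012200885383e-05
wall ends [[ 0.12870696  0.02885075]
 [ 0.12360743 -0.0341382 ]]
old plate r [np.float64(0.0886), np.float64(0.0898)]
```

```bash
python3 -c "
from bench import *
print(hand_in())"
```

```text
the job is handed in; nothing more can be done
None
```

I turned the carousel by its knob until the wide bay faced the gap. Then I stood the large grey tub on the loading tray and pushed it slowly through until the back plate stopped. The job was handed in at about 16 s, and no verdict was reported.

**Bay:** the last picture shows the bay still facing the gap. The points I took as its wall ends measured about 3 mm off-centre; they may be the guard posts, and the limit is 10 mm.

**Stop:** the push force stayed around 5 N while the plate slid. It then rose to about 17 N with almost no further movement, well under the 35 N limit. I read that as the stop, because the plate's travel can't be measured directly.

**Tub:** it is upright, on the bay's middle line within measuring error, with its centre about 26 mm inside the mouth (18 mm needed).

**Robot and bystanders:** the robot was clear of everything, with wrist force near zero. I kept well away from the can, tumbler and panel but did not measure them again at the end.

**Sideways drag:** while turning the knob, the sideways force rose to about 30 N because my first estimate of the axis was a few millimetres off. I corrected this part-way through the turn.

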